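# Hang the washed silver beaker on the free peg of the revolving drying rack

### The job

Turn the round drying rack until its one empty peg stands at the front, over the drip tray's spout, without upsetting the three beakers already drying on it. Then pick up the washed silver beaker from the rubber mat, turn it mouth down over that peg and lower it gently, letting go only once its rim stands on the rack. Leave the rest of the bench as it lies.

Things in the scene. Friction and masses are not known exactly. Their poses are not given: they have to be found in the camera images.
- beaker_mid (a point): Centre of the washed beaker, an octagonal silver tumbler 80 mm long, 56 mm across flats (inside 50 mm, 77 mm deep), thin gilt band at the lip, 0.16 kg. It lies on one flat on a black rubber mat 4 mm thick, two flats upright: grip across these 56 mm, jaws square to its length. x axis: from closed end to mouth, which points to the robot's left (+y, within 0.5 rad). Lying, z is up.
- beaker: The same beaker; origin at mid-length on its underside as it lies, 28 mm from the centre; same axes.
- empty_peg (a point): Tip of the rack's only bare peg: white plastic, upright, 70 mm high above the deck, 36 mm across at the foot, tapering from 27 mm at 12 mm up to 20 mm near the rounded tip. Fixed to the rack 85 mm from its axis: pushing it sideways turns the rack. Starts 1.1 rad or more from the front, on either side or at the back. A hung beaker stands with its rim on the deck.
- rack_centre (a point): Centre of the rack's round steel deck (252 mm across), on its upright turning axis, on the deck's level top, 24 mm above the table. It turns either way, needs about 1.5 N at a peg and stays where left. Four equal pegs stand 90 degrees apart, 85 mm from the axis; a pillar with a knob, 56 mm high, 24 mm across (40 mm at its foot), stands in the middle.
- spout_side (a point): Where the empty peg must come: the point at deck height over the tray's front, 85 mm from the rack's axis towards the spout. The drip tray is a fixed round steel pan, 296 mm across, 16 mm high, its spout 46 mm wide and 37 mm long on the robot's side. Its own -x axis points from the rack's axis to the spout.
- drying_1_mid (a point): Centre of one of the three beakers already drying (a quarter turn counter-clockwise, seen from above, from the empty peg): the same octagonal tumbler, loose, mouth down over its peg, 80 mm high with its closed end 104 mm above the table. Its z axis points up.
- drying_2_mid (a point): Centre of one of the three beakers already drying (half a turn counter-clockwise, seen from above, from the empty peg): the same octagonal tumbler, loose, mouth down over its peg, 80 mm high with its closed end 104 mm above the table. Its z axis points up.
- drying_3_mid (a point): Centre of one of the three beakers already drying (three quarters of a turn counter-clockwise, seen from above, from the empty peg): the same octagonal tumbler, loose, mouth down over its peg, 80 mm high with its closed end 104 mm above the table. Its z axis points up.
- bangle: Loose silver bangle lying flat, 72 mm across, 8 mm high; origin at the centre of its underside. A bystander.
- tweezers: Loose steel tweezers lying along their x axis, 160 mm long, 9 mm high; origin at mid-length on the table. A bystander.
- red_dish: Loose shallow red plastic dish, 114 mm across, 22 mm high; origin under its centre. A bystander.
- wire_spool: Loose spool of silver wire standing on its flange, 70 mm across, 40 mm high; origin under its centre. A bystander.
- mallet: Loose small hammer, 240 mm long, lying along its x axis; origin under it. A bystander.

How it is judged (in metres and radians):
On the way, in this order (a step that is already met when the one before it is completed fails the run):
1. the rack is turned so that its empty peg stands at the front, over the tray's spout (horizontal distance between empty_peg and spout_side below 0.04 m), for 0.2 s.
2. the washed beaker stands mouth down over that peg, its rim on the rack (angle between beaker_mid's own x axis and vertical above 3 rad and horizontal distance between beaker_mid and empty_peg below 0.014 m and height (world z) of beaker_mid below 0.068 m), for 0.2 s.
At the end, for the whole second after the job is handed in: Empty peg within 40 mm of the point over the spout; washed beaker mouth down on it (within 0.14 rad and 14 mm of the peg's axis, rim within 4 mm of the deck), let go and at rest; the other three still mouth down on their pegs (within 0.12 rad, 14 mm) (all of step 2 and horizontal distance between empty_peg and spout_side below 0.04 m and linear speed of beaker below 0.02 m/s and angle between each of drying_1_mid, drying_2_mid, drying_3_mid's own z axis and vertical below 0.12 rad and horizontal distance between drying_1_mid and rack_centre between 0.071 and 0.099 m and height (world z) of each of drying_1_mid, drying_2_mid, drying_3_mid below 0.068 m and horizontal distance between drying_2_mid and rack_centre between 0.071 and 0.099 m and horizontal distance between drying_3_mid and rack_centre between 0.071 and 0.099 m); the robot touches nothing.
It fails at once if a drying beaker is tipped or knocked off its peg (angle between any of drying_1_mid, drying_2_mid, drying_3_mid's own z axis and vertical above 0.4 rad).
It fails at once if the beaker is dropped onto the peg (falls faster than 0.5 m/s, about 13 mm of free fall, with no finger on it) (horizontal distance between beaker_mid and empty_peg below 0.04 m and linear speed of beaker above 0.5 m/s and contact force between the fingers and beaker below 0.05 N).
It fails at once if a bystander on the bench is moved by more than 30 mm (distance of any of bangle, tweezers, red_dish, wire_spool, mallet from where it was at the start of the episode above 0.03 m).
It also fails if it takes over 64 s, if anything falls off the work surface, if the arm or the gripper's body presses on something with over 40 N, if the wrist force passes 120 N, or if a joint passes its speed limit or range.

### The arm

A 6-joint arm with a two-finger parallel gripper is mounted at the origin on the work surface. World frame = base frame: x ahead of the robot, y to its left, z up, the work surface at z = 0. Lengths are in mm, angles in rad, forces in N, time in s.
With the tool pointing down it reaches from about 350 to 850 mm from the base axis. Payload 8.1 kg.
Tool frame: the origin (TCP) lies where the fingers leave the gripper's body, on its centre line; the fingertips stand 73 mm ahead of it and the grasp point (between the pads) lies 54 mm ahead of it; y points along the fingers, x is the direction in which the jaws open and shut, and the axes are right-handed (so a half turn about y gives the same grasp; the last joint's range is limited). The gripper opens to 85 mm and grips with 20 to 120 N. Pads are 22 mm wide; open, the fingers measure 114 mm over their backs; the gripper's body (76 mm by 85 mm) begins 54 mm behind the grasp point. The pads swing forward as they close: fully open they stand 13 mm farther back than shut.
Start: joints at [-1.388, 0.13, 1.488, -0, 1.523, -0.085], TCP at [158.787, -578.613, 303.892] pointing down, gripper open.
Joint ranges: [-2.96, 2.96], [-0.89, 2.26], [0.02, 2.5], [-1.34, 4.48], [0, 2.73], [-2.66, 2.66]. Speed limits (rad/s): [2.39, 2.39, 2.79, 3.14, 3.14, 3.14].

### API

Orientations are given as a unit quaternion [w, x, y, z].
In Python, from station import * gives the robot as it stands. The module is installed in compiled form; this text tells all that it offers. Calls block until the motion is done:
- goto(position, orientation): joint-space move of the TCP to a pose.
- line_to(position, orientation=None, speed=150, contact_N=None): straight line of the TCP; orientation=None keeps the orientation; speed is the mean speed in mm/s. With contact_N (N) it stops when the force on the tool has changed by that much, and returns True; else False.
- move_j(angles): joint-space move.
- ungrasp() and gripper_close(): open the fingers fully, or close them until they stop; the grip force is fixed at half the most.
- sleep(seconds).
- ik(position, orientation): joint angles nearest the present ones, or None.
- observe(): the state.
- camera(name): name is "scene" or "top" or "wrist"; returns a dict with "image" (480x640x3 uint8, red, green, blue), "depth" (480x640 float32, mm along the optical axis (not along the pixel's ray), 0 where there is no reading), "fx", "fy", "cx", "cy" (pixels), "xyz" and "rotation" of the camera in the world. Camera axes: x right, y down, z forward; pixel columns grow to the right and rows downward; lengths in mm; the calibration is good to about 2 mm. The wrist camera is an equidistant fisheye: a pixel r from the principal point sees the ray r / f radians off the axis. A picture is of the moment at which its call begins.
A pose or a line that the arm cannot do raises Unreachable and nothing moves.
- job_done(): hands the job in, once; it reports no verdict.
The state is a dict: "time": time; "q": joint angles; "joint_vel": joint speeds; "joint_efforts": joint torques, N m; "ee_pos": TCP position; "tcp_rot": TCP orientation; "contact_force": force on the tool from outside, world axes, zero at the start; "wrist_torque": the same for the moment, N m; "gripper_width": finger opening in mm.
Only numpy, scipy, OpenCV 4.12 (cv2) and the standard library are available. Lean on these libraries where they do the work, as an engineer would, in place of code of your own. Each camera call takes 0.05 s, during which the arm holds its last target. There are 200 camera calls.

## Working session

There is one attempt and no reset: what is moved stays moved. The work goes in short steps, each a Python script; the robot and the scene stay as the last script left them, time stands still between calls to the robot, and variables do not carry over. Pictures are saved under pics/ and viewed, about 8 in all and at most 12, crops included, and the job is handed in when it is done.

```bash
mkdir -p pics
python3 - <<'E'
from station import *
import cv2,numpy as np,pickle
for n in ("top","scene"):
    c=camera(n); pickle.dump(c,open(n+".pkl","wb"))
    cv2.imwrite(f"pics/{n}0.png",c["image"][:,:,::-1]); print(n,c["fx"],c["cx"],c["cy"],c["xyz"],np.round(c["rotation"],3).tolist())
s=observe();print(s)
E
```

```text
top 476.72790770690136 330.5662286742999 240.29243028244701 [ 388.35069247   -8.42877379 1427.50057098] [0.054, -0.704, 0.706, -0.044]
scene 617.4453220669789 315.6376969092545 236.99721578766062 [1197.68242691  500.22861516 1212.4491212 ] [-0.134, 0.414, 0.858, -0.272]
{'time': 0.1, 'q': array([-1.38837592e+00,  1.31129201e-01,  1.48917906e+00,  7.47894995e-07,
        1.52299813e+00, -8.53896296e-02]), 'joint_vel': array([ 6.68336577e-04, -2.15630166e-03, -4.06991193e-03,  1.20342681e-03,
        1.11429874e-05, -6.10278002e-04]), 'joint_efforts': array([ 7.61792762e-04, -5.70950782e+01, -5.01942372e+01, -2.98876021e-04,
        8.16009444e-03,  9.36507064e-06]), 'ee_pos': array([ 158.73131281, -578.23241232,  302.91843831]), 'tcp_rot': array([ 0.5626838 , -0.5618691 ,  0.42921983, -0.42832277]), 'contact_force': array([-0.58530644, -0.22863134,  0.40612672]), 'wrist_torque': array([ 0.09753958, -0.0102962 ,  0.02674596]), 'gripper_width': 85.30895650788436}
```

View pics/top0.png

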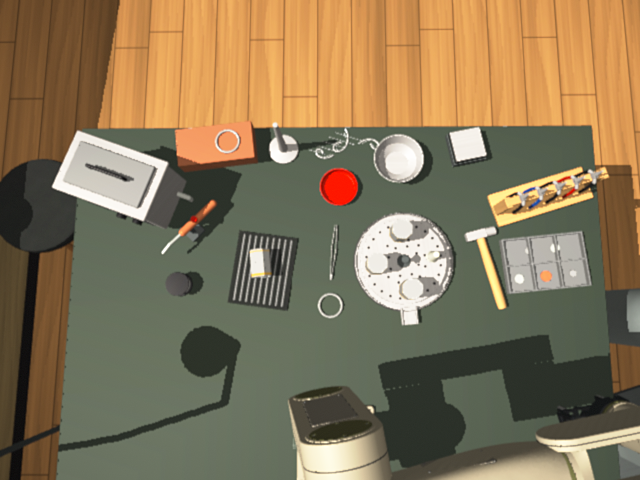

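View pics/scene0.png

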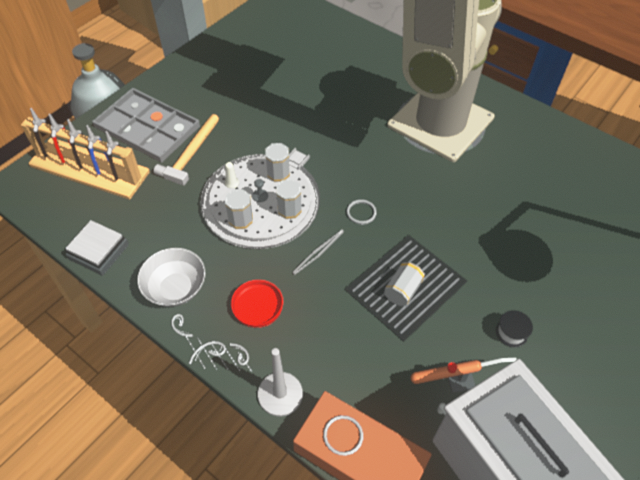

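```bash
cat > h.py <<'E'
import numpy as np,cv2,pickle
from scipy.spatial.transform import Rotation as R
def Rm(q): return R.from_quat(np.asarray(q)[[1,2,3,0]]).as_matrix()
def ray(c,u,v):
    d=np.array([(u-c["cx"])/c["fx"],(v-c["cy"])/c["fy"],1.0]); return Rm(c["rotation"])@d
def onplane(c,u,v,z):
    d=ray(c,u,v); o=np.asarray(c["xyz"]); return o+d*(z-o[2])/d[2]
def cloud(c):
    v,u=np.mgrid[:480,:640]; d=c["depth"]
    p=np.stack([(u-c["cx"])/c["fx"]*d,(v-c["cy"])/c["fy"]*d,d],-1)
    return p@Rm(c["rotation"]).T+np.asarray(c["xyz"])
def load(n): return pickle.load(open(n+".pkl","rb"))
E
python3 - <<'E'
from h import *
t=load("top");s=load("scene")
a=cv2.resize(t["image"][205:335,350:460],None,fx=3.5,fy=3.5,interpolation=2)
b=cv2.resize(t["image"][225:315,225:305],None,fx=4.9,fy=4.9,interpolation=2)
b=cv2.resize(b,(395,455));a=cv2.resize(a,(385,455))
cv2.imwrite("pics/crop.png",np.hstack([a,b])[:,:,::-1])
for n,c in(("top",t),("scene",s)):
    P=cloud(c); print(n,[np.round(onplane(c,*uv,24)) for uv in ([(404,261),(410,315)] if n=="top" else [(261,199)])])
    m=(P[...,2]>40)&(P[...,2]<75)&(c["depth"]>0)&(P[...,1]>100)&(P[...,1]<300)&(P[...,0]<420)&(P[...,0]>250)
    pts=P[m]; print(len(pts),np.round(pts.mean(0)) if len(pts) else 0)
    if len(pts)>5: print(cv2.minAreaRect(pts[:,:2].astype(np.float32)),pts[:,2].max())
    m=(P[...,2]>95)&(P[...,2]<112)&(abs(P[...,0]-330)<160)&(abs(P[...,1]+220)<160)&(c["depth"]>0)
    k,l,st,ce=cv2.connectedComponentsWithStats(m.astype(np.uint8))
    for i in range(1,k):
        if st[i,4]>30: print(st[i],np.round(P[l==i].mean(0),1))
E
```

```text
top [array([ 523., -205.,   24.]), array([ 365., -219.,   24.])]
0 0
[402 279  21  20 353] [ 439.1 -214.3  102.6]
scene [array([ 530., -195.,   24.])]
0 0
[265 143  24  21 390] [ 443.2 -213.5  105.5]
```

View pics/crop.png

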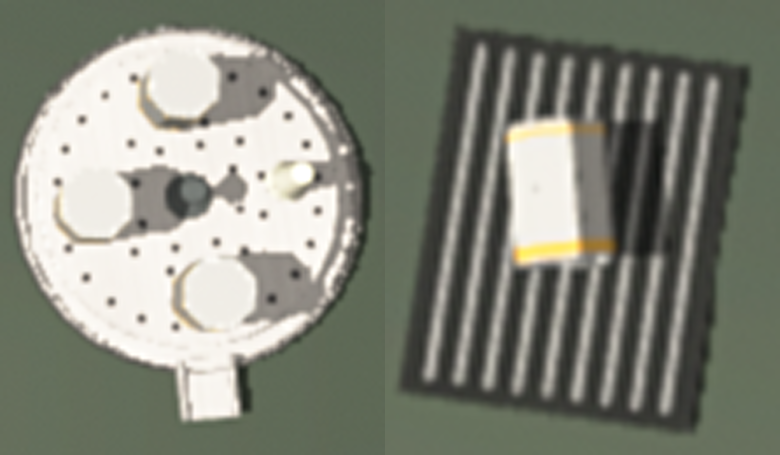

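Run:
```python
from h import *
from station import *
t=load("top");s=load("scene")
for n,c in(("top",t),("scene",s)):
    P=cloud(c); ok=c["depth"]>0
    m=(P[...,2]>25)&(P[...,2]<75)&ok&(abs(P[...,1]-200)<80)&(abs(P[...,0]-520)<100)
    k,l,st,ce=cv2.connectedComponentsWithStats(m.astype(np.uint8)); i=1+np.argmax(st[1:,4]); pts=P[l==i]
    print(n,len(pts),pts.mean(0),cv2.minAreaRect(pts[:,:2].astype(np.float32)),np.percentile(pts[:,2],98))
    m=(P[...,2]>95)&(P[...,2]<112)&(abs(P[...,0]-523)<130)&(abs(P[...,1]+205)<130)&ok
    k,l,st,ce=cv2.connectedComponentsWithStats(m.astype(np.uint8))
    for i in range(1,k):
        if st[i,4]>30: print(st[i],np.round(P[l==i].mean(0),1))
    m=(P[...,2]>60)&(P[...,2]<95)&(abs(P[...,0]-523)<130)&(abs(P[...,1]+205)<130)&ok
    k,l,st,ce=cv2.connectedComponentsWithStats(m.astype(np.uint8))
    for i in range(1,k):
        if st[i,4]>10: print("peg?",st[i],np.round(P[l==i].mean(0),1))
print(onplane(t,260.4,263,40))
x=R.from_matrix(np.array([[0,0,1],[1,0,0],[0,-1,0]]).T) # dummy
# tool: y down, x = +-world y
def q(xd):
    X=np.array([np.cos(xd),np.sin(xd),0]);Y=np.array([0,0,-1.]);return R.from_matrix(np.c_[X,Y,np.cross(X,Y)]).as_quat()[[3,0,1,2]]
for a in (np.pi/2,-np.pi/2,0.,np.pi): print(a,ik([450,190,330],q(a)))
goto([450,190,330],q(-np.pi/2))
c=camera("wrist"); pickle.dump(c,open("w1.pkl","wb")); cv2.imwrite("pics/w1.png",c["image"][:,:,::-1])
print(c["fx"],c["cx"],c["cy"],c["xyz"],c["rotation"],observe()["time"])
```

```text
top 545 [517.05795812 215.865248    53.18271296] ((517.0408935546875, 218.24913024902344), (80.37051391601562, 57.0990104675293), 4.952728748321533) 63.69392851868293
[392 219  21  20 335] [ 606.7 -189.4  102.6]
[367 253  20  20 331] [ 511.2 -117.9  102.4]
[402 279  21  20 353] [ 439.1 -214.3  102.6]
peg? [391 226  15  15  38] [ 589.5 -175.8   77. ]
peg? [430 251  10   9  58] [ 534.3 -283.8   82.7]
peg? [402 255   8   9  58] [ 523.  -201.9   76.9]
peg? [366 266  15   8  24] [ 489.9 -104.4   77. ]
peg? [400 279   7  20  29] [ 436.6 -190.9   75.9]
scene 1017 [524.68373996 220.62313419  53.63446504] ((519.0278930664062, 217.392578125), (84.60095977783203, 57.42530059814453), 5.267242908477783) 66.04021198602254
[265 143  24  21 390] [ 443.2 -213.5  105.5]
[276 179  25  23 442] [ 514.7 -117.5  105.5]
[225 189  25  23 457] [ 610.8 -189.   105.2]
peg? [266 157  23  17 217] [ 456.8 -200.7   77.9]
peg? [225 162  10  15 109] [ 540.9 -283.3   78.8]
peg? [254 178  10  11  82] [ 526.8 -201.3   79. ]
peg? [277 194  24  17 216] [ 528.7 -104.4   78. ]
peg? [226 199  26  22 229] [ 622.7 -174.9   77.8]
[516.70398859 216.71395701  40.        ]Traceback (most recent call last):
  File "<stdin>", line 18, in <module>
  File "scipy/spatial/transform/_rotation.pyx", line 1143, in scipy.spatial.transform._rotation.Rotation.from_matrix
ValueError: Non-positive determinant (left-handed or null coordinate frame) in rotation matrix 0: [[ 0.  1.  0.]
 [ 0.  0. -1.]
 [ 1.  0.  0.]].
```

```bash
cat >> h.py <<'E'
def qd(xd,tilt=0,):
    "tool y down, tool x horizontal at yaw xd; tilt rotates about tool x"
    X=np.array([np.cos(xd),np.sin(xd),0]);Y=np.array([0,0,-1.])
    r=R.from_matrix(np.c_[X,Y,np.cross(X,Y)])
    return (R.from_rotvec(tilt*X)*r).as_quat()[[3,0,1,2]]
E
python3 - <<'E'
from h import *
from station import *
for a in (np.pi/2,-np.pi/2,0.,np.pi): print(a,ik([430,190,330],qd(a)))
goto([430,190,330],qd(-np.pi/2))
c=camera("wrist"); pickle.dump(c,open("w1.pkl","wb")); cv2.imwrite("pics/w1.png",c["image"][:,:,::-1])
print(c["fx"],c["cx"],c["cy"],c["xyz"],c["rotation"],observe()["time"])
E
```

```text
1.5707963267948966 [ 3.06936514e-01 -2.37446287e-01  1.79568101e+00 -4.44089210e-16
  1.58335793e+00 -1.26385981e+00]
-1.5707963267948966 [ 3.06936514e-01 -2.37446287e-01  1.79568101e+00 -4.44089210e-16
  1.58335793e+00  1.87773284e+00]
0.0 [ 3.06936514e-01 -2.37446287e-01  1.79568101e+00 -4.44089210e-16
  1.58335793e+00  3.06936514e-01]
3.141592653589793 None
371.64829954431775 330.2362259950928 245.8354470980794 [498.80361436 189.41934177 399.84547882] [-0.09594196 -0.70054115  0.70067078  0.09538183] 3.0167
```

View pics/w1.png

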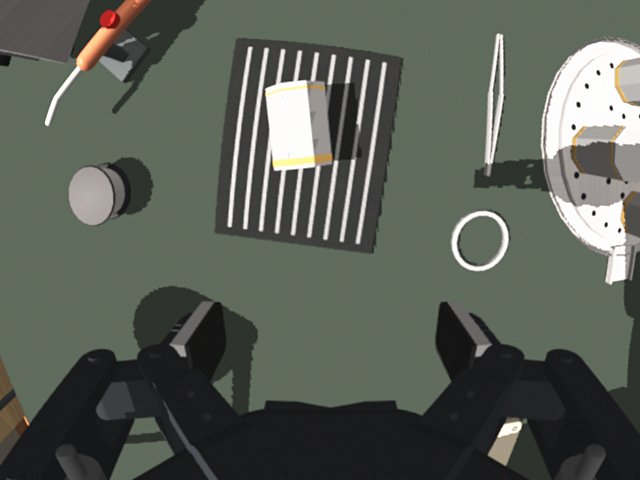

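Run:
```python
from h import *
from station import *
for p in ([300,210,260],[330,210,280],[360,210,300]):
    for t in (.9,.7,.5):
        if ik(p,qd(-np.pi/2,t)) is not None:break
    else: continue
    break
print(p,t)
goto(p,qd(-np.pi/2,t))
c=camera("wrist"); s=load("scene")
a=cv2.resize(c["image"][60:320,170:490],(480,390)); b=cv2.resize(s["image"][245:315,370:440],(320,390)[::1],interpolation=2)
cv2.imwrite("pics/w2.png",np.hstack([a,b])[:,:,::-1])
print(c["xyz"],observe()["time"])
```

```text
[330, 210, 280] 0.5
[357.00436427 209.99443734 374.8139553 ] 3.8583
```

View pics/w2.png

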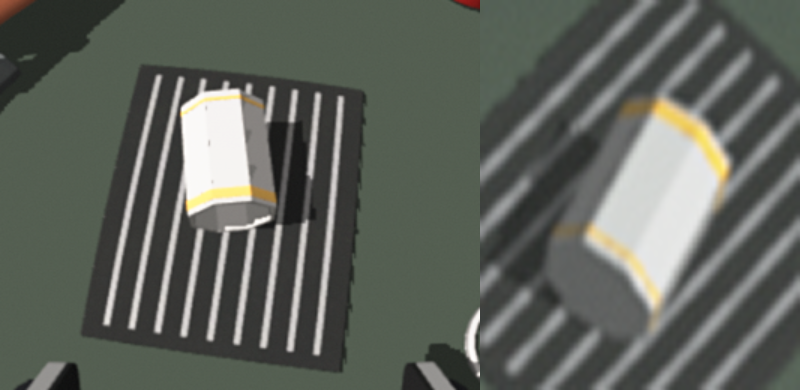

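```bash
cat >> h.py <<'E'
AX=np.radians(5.0); B=np.array([518.,217.5,32.]); C=np.array([525.,-201.6]); 
S=8. # grasp offset towards closed end
def tcp(G,yaw,tilt):
    q=qd(yaw,tilt); return np.asarray(G)-54*Rm(q)[:,1],q
E
python3 - <<'E'
from h import *
from station import *
s=load("scene");P=cloud(s)
print("far end",np.round(P[290:306:4,390:408:4,:].reshape(-1,3)[:, :]).tolist())
q0=observe()["q"]
G=B+S*np.array([np.cos(AX),np.sin(AX),0]); yaw=AX-np.pi/2
T=np.array([440.5,-210.6,64+S])
for t in np.radians([0,-10,-20,-30,-40]):
    p,q=tcp(G,yaw,t); a=ik(p,q); l=ik(p+[0,0,150],q)
    print(np.degrees(t),"grip",a is not None,l is not None)
    for y2 in np.radians([-110,-90,-70,-50,-30]):
        r=[]
        for dz in (0,100,150):
            p2,q2=tcp(T+[0,0,dz],y2,t+np.pi/2); r.append(ik(p2,q2))
        print("   ",round(np.degrees(y2)),[None if k is None else np.round(k,2).tolist() for k in r])
E
```

```text
far end [[560.0, 207.0, 50.0], [559.0, 216.0, 58.0], [555.0, 223.0, 60.0], [552.0, 231.0, 64.0], [542.0, 236.0, 57.0], [557.0, 208.0, 30.0], [557.0, 217.0, 40.0], [558.0, 226.0, 51.0], [557.0, 235.0, 59.0], [547.0, 240.0, 51.0], [558.0, 210.0, 16.0], [558.0, 219.0, 26.0], [556.0, 228.0, 33.0], [558.0, 238.0, 46.0], [556.0, 246.0, 52.0], [561.0, 213.0, 6.0], [557.0, 221.0, 9.0], [555.0, 229.0, 15.0], [555.0, 238.0, 25.0], [555.0, 247.0, 35.0]]
0.0 grip True True
    -110 [None, None, None]
    -90 [[-1.37, 0.57, 2.41, 1.77, 1.54, -1.42], None, None]
    -70 [[-1.38, 0.64, 2.17, 1.42, 1.62, -1.24], [-1.38, 0.28, 2.3, 1.44, 1.66, -1.01], [-1.38, 0.1, 2.35, 1.45, 1.67, -0.88]]
    -50 [[-1.3, 0.75, 1.89, 1.19, 1.77, -1.11], [-1.3, 0.48, 1.99, 1.23, 1.83, -0.95], [-1.3, 0.35, 2.03, 1.26, 1.86, -0.85]]
    -30 [[-1.18, 0.89, 1.6, 1.02, 1.95, -1.03], [-1.18, 0.67, 1.69, 1.07, 2.01, -0.9], [-1.18, 0.56, 1.72, 1.11, 2.05, -0.83]]
-10.0 grip True True
    -110 [None, None, None]
    -90 [None, None, None]
    -70 [[-1.37, 0.42, 2.25, 1.36, 1.48, -1.11], [-1.37, 0.06, 2.35, 1.35, 1.54, -0.85], 
[... 995 characters left out ...]
, 0.27, 2.07, 0.98, 1.42, -0.81], [-1.2, 0.03, 2.09, 0.96, 1.55, -0.63], [-1.2, -0.06, 2.07, 0.96, 1.61, -0.54]]
    -30 [[-1.11, 0.47, 1.8, 0.81, 1.62, -0.88], [-1.11, 0.28, 1.81, 0.82, 1.74, -0.75], [-1.11, 0.2, 1.8, 0.83, 1.8, -0.68]]
-40.0 grip True True
    -110 [None, None, None]
    -90 [None, None, None]
    -70 [[-1.15, -0.12, 2.36, 1.02, 1.11, -0.51], [-1.15, -0.38, 2.34, 0.93, 1.27, -0.26], [-1.15, -0.46, 2.3, 0.9, 1.35, -0.16]]
    -50 [[-1.13, 0.13, 2.1, 0.87, 1.32, -0.67], [-1.13, -0.08, 2.09, 0.84, 1.47, -0.5], [-1.13, -0.16, 2.06, 0.84, 1.54, -0.41]]
    -30 [[-1.06, 0.33, 1.86, 0.72, 1.51, -0.79], [-1.06, 0.16, 1.85, 0.72, 1.65, -0.67], [-1.06, 0.09, 1.82, 0.73, 1.73, -0.6]]
```

```bash
cat > push.py <<'E'
from h import *
from station import *
def pose(phi,flip,z=121): return [C[0]+85*np.cos(phi),C[1]+85*np.sin(phi),z],qd(phi+flip)
ph=np.linspace(-1.00,-2.77,12)
for flip in (0,np.pi):
    r=[ik(*pose(p,flip)) for p in ph]
    print(flip,[None if k is None else round(k[5],2) for k in r])
    if all(k is not None for k in r) and max(abs(k[5]) for k in r)<2.6: break
else: raise SystemExit
gripper_close()
goto(*pose(ph[0],flip,230))
print("down contact",line_to(*pose(ph[0],flip),speed=80,contact_N=6),observe()["ee_pos"])
for p in ph[1:]:
    line_to(*pose(p,flip),speed=70); print(np.round(observe()["contact_force"],1),end=" ")
p=ph[-1]+.08
line_to(*pose(p,flip)); line_to(*pose(p,flip,230))
goto([400,50,330],qd(-np.pi/2)) 
c=camera("top"); pickle.dump(c,open("top2.pkl","wb"))
cv2.imwrite("pics/top2.png",cv2.resize(c["image"][195:345,340:480],(560,600))[:,:,::-1])
P=cloud(c);ok=c["depth"]>0
for lo,hi in ((95,112),(60,95)):
    m=(P[...,2]>lo)&(P[...,2]<hi)&(abs(P[...,0]-523)<130)&(abs(P[...,1]+205)<130)&ok
    k,l,st,ce=cv2.connectedComponentsWithStats(m.astype(np.uint8))
    for i in range(1,k):
        if st[i,4]>20: print(lo,st[i],np.round(P[l==i].mean(0),1))
print(observe()["time"],observe()["gripper_width"])
E
python3 push.py
```

```text
0 [np.float64(0.47), np.float64(0.62), np.float64(0.76), np.float64(0.9), np.float64(1.05), np.float64(1.2), np.float64(1.36), np.float64(1.52), np.float64(1.68), np.float64(1.84), np.float64(2.01), np.float64(2.19)]
down contact False [ 571.32600582 -273.35380743  121.78575213]
[ 0.5  0.4 -0.5] [0.6 1.1 0.9] [0.6 0.3 0.5] [ 0.2 -0.3 -0.3] [-0.2 -1.2  0.2] [0.5 0.  0.4] [ 0.   0.3 -0.7] [ 0.6 -0.6  0.3] [-0.1  0.3  0.2] [ 1.2  0.1 -0.2] [-0.5 -0.1  0.9] 95 [392 219  21  20 338] [ 607.6 -191.   102.5]
95 [427 244  21  21 348] [ 534.3 -286.3  102.5]
95 [367 253  20  20 333] [ 511.6 -117.4  102.5]
60 [391 226  15  15  42] [ 590.8 -175.9   75.4]
60 [425 249  15  17  46] [ 522.6 -267.8   76. ]
60 [402 255   8   9  57] [ 523.1 -201.8   77.9]
60 [403 286   9   8  54] [ 437.8 -204.1   84.3]
14.1833 -0.4348135879610822
```

View pics/top2.png

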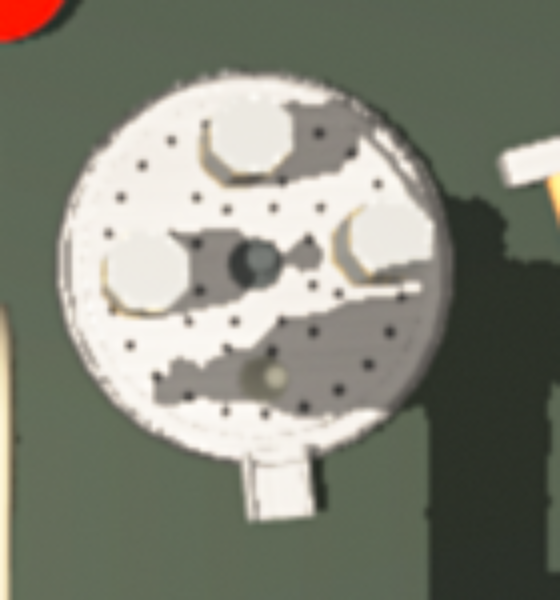

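```bash
cat > grip.py <<'E'
from h import *
from station import *
s=camera("scene"); pickle.dump(s,open("scene2.pkl","wb"))
for n,c in(("top",load("top2")),("scene",s)):
    P=cloud(c); ok=c["depth"]>0
    m=(P[...,2]>60)&(P[...,2]<97)&(np.hypot(P[...,0]-440,P[...,1]+211)<25)&ok
    v,u=np.nonzero(m); hi=P[m][:,2]>np.percentile(P[m][:,2],60)
    print(n,m.sum(),u.mean(),v.mean(),P[m].mean(0),"hi",P[m][hi].mean(0),"onplane94",onplane(c,u[hi].mean(),v[hi].mean(),92))
    m=(P[...,2]>95)&(P[...,2]<112)&(abs(P[...,0]-523)<130)&(abs(P[...,1]+205)<130)&ok
    k,l,st,ce=cv2.connectedComponentsWithStats(m.astype(np.uint8))
    for i in range(1,k):
        if st[i,4]>30: print(st[i],np.round(P[l==i].mean(0),1))
ungrasp()
G=B+S*np.array([np.cos(AX),np.sin(AX),0]); yaw=AX-np.pi/2; t=np.radians(-30)
p,q=tcp(G,yaw,t); Y=Rm(q)[:,1]
goto(p-100*Y,q)
print("contact",line_to(p,q,speed=100,contact_N=8),observe()["ee_pos"]-p)
gripper_close(); o=observe(); print(o["gripper_width"],o["contact_force"])
line_to(p+[0,0,40],q,speed=60); o=observe(); print(o["gripper_width"],o["contact_force"],o["time"])
E
python3 grip.py
```

```text
top 56 407.39285714285717 289.2142857142857 [ 437.74613015 -204.06402726   84.68836845] hi [ 438.56668025 -205.32051913   92.31893211] onplane94 [ 438.57571325 -205.3678656    92.        ]
[392 219  21  20 338] [ 607.6 -191.   102.5]
[427 244  21  21 348] [ 534.3 -286.3  102.5]
[367 253  20  20 333] [ 511.6 -117.4  102.5]
scene 111 279.8378378378378 161.65765765765767 [ 444.30849079 -203.70605651   80.45944547] hi [ 442.36313457 -206.33653769   91.56172011] onplane94 [ 442.66260544 -206.05620225   92.        ]
[217 152  24  21 396] [ 537.9 -285.3  105.2]
[276 179  25  23 445] [ 515.7 -115.7  105.4]
[225 189  25  23 458] [ 611.6 -190.1  105.2]
contact False [0.7569862  0.12422361 0.85078591]
55.19029268058793 [2.7427098  0.00984545 3.29919171]
54.81429873164958 [ 0.72864182  0.21446026 -1.96703635] 18.7583
```

```bash
cat > over.py <<'E'
from h import *
from station import *
yaw=AX-np.pi/2; t=np.radians(-30)
o=observe(); q=qd(yaw,t)
line_to(o["ee_pos"]+[0,0,160],q,speed=200)
T=np.array([440.6,-205.7,64+S]); y2=np.radians(-55)
pm,qm=tcp([430,60,280],np.radians(-50),t+np.pi/2)
print(ik(pm,qm) is not None)
goto(pm,qm)
p,q2=tcp(T+[0,0,170],y2,t+np.pi/2); goto(p,q2)
line_to(tcp(T+[0,0,85],y2,t+np.pi/2)[0],q2,speed=120)
sleep(.2); ims=[]
for n in("top","scene"):
    c=camera(n); P=cloud(c); ok=c["depth"]>0
    m=(abs(P[...,2]-189)<10)&(np.hypot(P[...,0]-440,P[...,1]+206)<60)&ok&(c["image"].min(-1)>110)
    k,l,st,ce=cv2.connectedComponentsWithStats(m.astype(np.uint8))
    for i in range(1,k):
        if st[i,4]>30: print(n,st[i],np.round(P[l==i].mean(0),1),np.round(np.ptp(P[l==i],axis=0)))
    u,v=(410,285) if n=="top" else (285,150)
    ims.append(cv2.resize(c["image"][v-75:v+75,u-50:u+50],(400,600)))
cv2.imwrite("pics/over.png",np.hstack(ims)[:,:,::-1])
o=observe();print(o["time"],o["gripper_width"],o["ee_pos"],o["contact_force"])
E
python3 over.py
```

```text
FalseTraceback (most recent call last):
  File "over.py", line 9, in <module>
    goto(pm,qm)
    ~~~~^^^^^^^
station.Unreachable: the arm cannot take that pose within its joint ranges
```

```bash
python3 - <<'E'
s=open("over.py").read()
a=s.index("line_to(o[");b=s.index("T=np");s=s[:a]+s[b:]
a=s.index("pm,qm");b=s.index("p,q2=")
s=s[:a]+'j=np.array(o["q"]);j[0]=-1.1;move_j(j);print(observe()["ee_pos"],observe()["gripper_width"])\n'+s[b:]
open("over.py","w").write(s)
E
python3 over.py
```

```text
[ 335.58230184 -490.78311532  276.88876552] 54.9222227232809
top [403 276  23  23 403] [ 440.4 -206.1  186.6] [57. 58. 15.]
scene [265 120  28  21 414] [ 443.  -205.1  189.7] [61. 64. 19.]
25.3 55.083736733141066 [ 402.40429066 -232.8114818   184.52360818] [-0.85093245 -0.61572784 -1.92519698]
```

View pics/over.png

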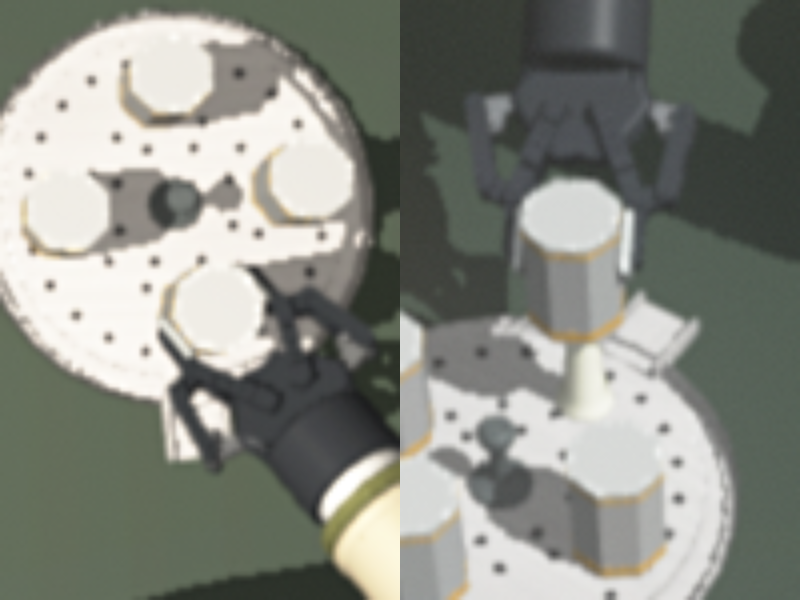

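```bash
cat > place.py <<'E'
from h import *
from station import *
T=np.array([439.6,-205.7,64+S]); y2=np.radians(-55); t=np.pi/3
def P_(dz): return tcp(T+[0,0,dz],y2,t)
print(line_to(*P_(8),speed=60,contact_N=6),observe()["ee_pos"]-P_(0)[0])
sleep(.3)
print(line_to(*P_(-8),speed=10,contact_N=5)); o=observe(); print(o["ee_pos"]-P_(0)[0],o["contact_force"],o["time"])
E
python3 place.py
```

```text
False [ 0.13427321 -0.24722456  8.37492596]
True
[ 0.0717741  -0.00615037  1.33207991] [-0.26166384 -0.69966453  3.55050829] 27.8667
```

```bash
cat > chk.py <<'E'
from h import *
from station import *
def chk(f):
    ims=[]
    for n in("top","scene"):
        c=camera(n); P=cloud(c); ok=c["depth"]>0
        m=(abs(P[...,2]-104)<8)&(np.hypot(P[...,0]-525,P[...,1]+202)<130)&ok&(c["image"].min(-1)>110)
        k,l,st,ce=cv2.connectedComponentsWithStats(m.astype(np.uint8))
        for i in range(1,k):
            if st[i,4]>30: print(n,np.round(P[l==i].mean(0),1),np.round(np.ptp(P[l==i],axis=0)))
        u,v=(410,270) if n=="top" else (265,170)
        ims.append(cv2.resize(c["image"][v-75:v+75,u-50:u+50],(400,600)))
    cv2.imwrite(f,np.hstack(ims)[:,:,::-1])
E
python3 - <<'E'
from chk import *
chk("pics/placed.png")
ungrasp(); sleep(.3)
o=observe(); Y=Rm(o["tcp_rot"])[:,1]
line_to(o["ee_pos"]-130*Y,speed=80)
sleep(.3); chk("pics/final.png"); o=observe(); print(o["time"],o["contact_force"],o["gripper_width"])
E
```

```text
top [ 607.5 -191.1  102.4] [55. 56. 14.]
top [ 534.3 -286.3  102.3] [57. 57. 15.]
top [ 511.6 -116.9  102.7] [54. 56. 13.]
top [ 439.4 -205.9  102.4] [58. 57. 15.]
scene [ 442.5 -204.3  105.5] [62. 62. 16.]
scene [ 537.5 -285.6  105.6] [59. 59. 15.]
scene [ 514.8 -116.3  105.6] [65. 58. 16.]
scene [ 610.8 -190.3  105.4] [59. 59. 15.]
top [ 607.4 -191.1  102.4] [54. 57. 14.]
top [ 534.4 -286.3  102.6] [57. 57. 14.]
top [ 511.7 -117.3  102.6] [57. 54. 15.]
top [ 439.  -206.   102.4] [58. 56. 16.]
scene [ 442.  -205.4  105.5] [59. 61. 15.]
scene [ 537.3 -285.4  105.5] [59. 61. 15.]
scene [ 515.2 -116.1  105.5] [58. 59. 16.]
scene [ 611.1 -189.9  105.7] [61. 60. 16.]
30.8583 [-0.04209376  0.42708498 -0.39684084] 85.37582284113414
```

View pics/final.png

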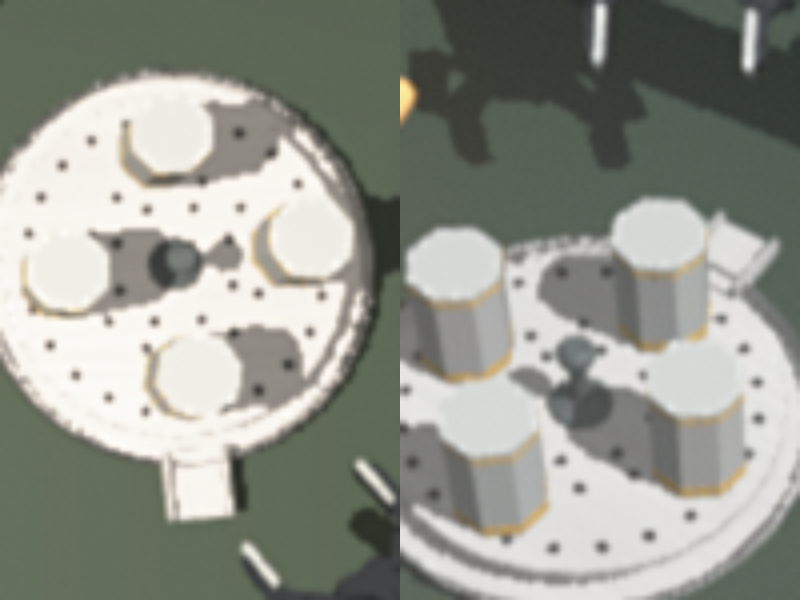

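```bash
python3 -c "
from station import *
job_done()"
```

```text
the job is handed in; nothing more can be done
```

I turned the rack about a quarter turn clockwise by pushing the empty peg with closed fingers, which brought the peg over the spout. I then picked up the silver beaker, turned it mouth down over the peg and lowered it at 10 mm/s until it touched the deck. Then I let go, backed away about 130 mm and handed in the job at about 31 s. No verdict was reported.

**Last checks**
- **Washed beaker:** its closed end is at the same height as the other three beakers in both cameras (about 102.4 mm in one, 105.5 mm in the other). It sits within about 1 mm of the measured peg tip.
- **Peg position:** about 5 mm from my estimate of the point over the spout; the limit is 40 mm.
- **Drying beakers:** all three are still upright on their pegs. The tool force read about 0.6 N, which is sensor noise.
- **Bystanders:** I did not measure their positions again at the end. The only contacts I intended were with the peg and the washed beaker.

**Disagreements**
- **Mouth direction:** the task says the beaker's mouth points to +y, but the images showed it lying along x with the mouth towards the robot. The far end measured flat and closed, so I went by the images. The beaker seating at full depth over the peg confirms that.
- **Camera offset:** the two cameras differ by about 3–4 mm in x and 3 mm in z, so I averaged the peg position.
- **Failed step:** one planned waypoint on the way to the peg was unreachable. The arm stopped safely there and I replaced it with a turn of the base joint.

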